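# Set the saw's batch counter to six

## Robot

A 6-joint arm with a two-finger parallel gripper is mounted at the origin on the work surface. World frame = base frame: x ahead of the robot, y to its left, z up, the work surface at z = 0. Lengths are in mm, angles in rad, forces in N, time in s.
With the tool pointing down it reaches from about 400 to 925 mm from the base axis. Payload 12.5 kg.
Tool frame: the origin (TCP) lies at the very end of the fingers, on their centre line; the grasp point (between the pads) lies grip_depth behind it (grip_depth is the distance from the TCP to the grasp point, in mm); z points along the fingers, y is the line along which they close (so a half turn about z gives the same grasp; the last joint's range is limited). The gripper opens to 95 mm and grips with 3 to 60 N. Pads are 20 mm wide; open, the fingers measure 119 mm over their backs; the gripper's body (75 mm by 180 mm) begins 59 mm behind the grasp point.
Start: joints at [1.034, 0.491, 1.559, -0, 1.092, -0.106], TCP at [260.986, 567.923, 188.061] pointing down, gripper open.
Joint ranges: [-3.1, 3.1], [-0.84, 2.19], [0.05, 2.79], [-1.13, 4.28], [0.06, 2.93], [-2.69, 2.69]. Speed limits (rad/s): [2.22, 2.22, 2.79, 3.14, 3.14, 3.14].

## Interface

Orientations are given as [roll, pitch, yaw] about the fixed x, y, z axes, in that order (R = Rz(yaw) Ry(pitch) Rx(roll)).
In Python, from cell import state, read_camera, job_done, grip_depth gives the robot as it stands.
- The arm moves only by the tool drive_tool, never from a script. Its argument "targets" is a list of rows, each an object with "jaw": the opening, from 0 (shut) to 1 (fully open); "travel": the shift along the tool's x, y, z in m, a list of three; "twist": the turn about the tool's z in rad. In form: [{"jaw": jaw, "travel": [tx, ty, tz], "twist": twist}, ...]. A call has 1 to 8 rows; each row is the pose to reach, as a shift and turn from the pose commanded when the call began, along the tool's axes at that moment; what a row does not reach only later rows make up. A row lasts 1/12 s, in which the tool goes at most 41.7 mm and 7.16 degrees, less where a joint would pass 70% of its speed; a pose out of reach is approached as far as the arm can. A call with a gripper value outside its range is refused whole. The fingers move at their own pace and stop on an object; the grip force is fixed at half the most. Time passes only in rows, so rows that repeat a pose let the fingers close. It gives the time, the measured TCP pose, the force, the opening and the grip force at its end, in the units of the state.
- state(): the state, without advancing time (a new reading comes with each control period).
- read_camera(name): name is "side" or "top"; returns a dict with "frame" (420x560x3 uint8, red, green, blue), "fx", "fy", "cx", "cy" (pixels), "R" (3x3) and "t" (3): a world point X has camera coordinates R X + t. Camera axes: x right, y down, z forward; pixel columns grow to the right and rows downward; lengths in mm; the calibration is good to about 2 mm. A picture is of the moment at which its call begins. There is no depth.
- job_done(): hands the job in; it is judged then, once.
The state is a dict: "t": time; "joints": joint angles; "qvel": joint speeds; "tau": joint torques, N m; "eef_pos": TCP position; "tcp_rot": TCP orientation; "ft_force": force on the tool from outside, world axes, zero at the start; "moment": the same for the moment, N m; "opening": opening from 0.0 (shut) to 1.0 (fully open); "grip_force": force on a finger pad.
Only numpy, scipy, OpenCV 4.12 (cv2) and the standard library are available. Lean on these libraries where they do the work, as an engineer would, in place of code of your own. Each camera call takes 0.05 s, during which the arm holds its last target. There are 200 camera calls.

## Task

The saw is to cut six pieces: roll the knurled thumbwheel of the grey batch counter by its exposed edge until the 6 stands whole and centred in the little window. Only then press the mushroom button fully down to load the number, and let it spring back up. Leave the tape measure, the wood block and the pencil where they lie.

Things in the scene. Friction and masses are not known exactly. Their poses are not given: they have to be found in the camera images.
- wheel (a joint): Wheel angle in rad: 0 with digit 0 centred in the window, one digit more every 0.6283 rad, up to 9; end stops just beyond 0 and 9. It grows when the wheel's top edge moves along +x of wheel_axle (front to back). No clicks: it turns stiffly (0.06 N m, 1.5 N at the rim) and stays where left. Starts between about 1 and 4.
- wheel_axle (a point): Centre of the thumbwheel, 48 mm above the bench, fixed to the counter. y: the level axle; x: from the counter's front to its back; z up. The wheel is a black plastic disc on edge, 84 mm in diameter over 24 ridges 2 mm high, 14 mm thick along y. Its top 18 mm stands out of a slot in the counter's top face. Nothing beside it rises over 1.5 mm above that face within 70 mm.
- counter: The batch counter: a grey box fixed to the bench, 120 mm along its x (front to back), 200 mm along its y, flat top face 72 mm above the bench; origin under its centre. In its top, thumbwheel at y = +45 mm, window at y = +20.5 mm, mushroom button at y = -55 mm, all at x = 0.
- window (a point): Centre of the small framed window in the counter's top face, 17 by 17 mm, 24.5 mm to the -y side of the wheel's centre plane. The digit on the drum under it (black, 9.5 mm high, on white) is read from above, its head towards the back (+x of wheel_axle); the drum turns with the wheel.
- button_top (a point): Middle of the top of the black mushroom button, 40 mm head diameter, 32 mm above the counter's top face (104 mm above the bench) when up, 100 mm to the -y side of the wheel's centre. Pressed straight down.
- button (a joint): Travel of the mushroom button in m: 0 up, 0.007 fully down. A spring returns it; it starts to move at about 1.4 N and is fully down at about 4.5 N.
- tape: Tape measure, bystander: black case with yellow sides, 66 by 36 mm, 60 mm high, loose on the bench; origin under its centre.
- block: Pine block, bystander: 70 by 70 mm, 50 mm high, two dark holes in its top, loose on the bench; origin under its centre.
- pencil: Flat red carpenter's pencil, bystander: 160 mm long, 12 mm wide, 7 mm thick, loose on the bench; origin under its centre.

How it is judged (in metres and radians):
On the way, in this order (a step that is already met when the one before it is completed fails the run):
1. the thumbwheel shows the 6 whole in its window (value of joint wheel between 3.61 and 3.93 rad), for 0.3 s.
2. the mushroom button is pressed fully down with the 6 in the window (all of step 1 and value of joint button above 0.0055 m), for 0.05 s.
At the end, for the whole second after the job is handed in: The 6 stands whole in the window (wheel within 0.16 rad of centred) and at rest, and the button is back up (within 1.5 mm), after being pressed at least 5.5 of its 7 mm with the 6 showing (all of step 1 and value of joint button below 0.0015 m and velocity of joint wheel between -0.05 and 0.05 rad/s); the robot touches nothing.
It fails at once if the button is pressed (more than 3 mm) while the 6 is not in the window (value of joint button above 0.003 m and not (value of joint wheel between 3.61 and 3.93 rad)).
It fails at once if the tape measure is disturbed (moved more than 20 mm) (distance of tape from where it was at the start of the episode above 0.02 m).
It fails at once if the wood block is disturbed (moved more than 20 mm) (distance of block from where it was at the start of the episode above 0.02 m).
It fails at once if the pencil is disturbed (moved more than 20 mm) (distance of pencil from where it was at the start of the episode above 0.02 m).
It also fails if it takes over 72 s, if anything falls off the work surface, if the arm or the gripper's body presses on something with over 40 N, if the wrist force passes 120 N, or if a joint passes its speed limit or range.

## Working session

There is one attempt and no reset: what is moved stays moved. The work goes in short steps, Python scripts to look and compute and a tool call to move; the robot and the scene stay as the last step left them, time stands still between calls to the robot, and variables do not carry over. Pictures are saved under pics/ and viewed, at most 11 in all, crops included, and the job is handed in when it is done.

Besides the shell and the picture viewer there is one more tool, called after "Request:" by a JSON object that holds its "method" and its "body". drive_tool: Moves the arm, as the interface text tells. Its arguments: {"type":"object","properties":{"targets":{"type":"array"}},"required":["targets"]}

```bash
mkdir -p pics; python3 - <<'E'
from cell import *
import cv2,json
s=state();print(s['t'],s['eef_pos'],s['tcp_rot'],s['opening'],grip_depth)
for n in('top','side'):
    c=read_camera(n);cv2.imwrite(f'pics/{n}0.png',c['frame'][...,::-1]);print(n,[c[k] for k in('fx','fy','cx','cy','R','t')])
E
```

```text
0.0 [260.83352567 567.66552738 187.45779852] [-3.1404915e+00 -1.2310427e-04  2.7107877e+00] 0.999072666265894 18.8
top [434.45882592555836, 434.45882592555836, 280.1819819054839, 206.8212321502039, array([[ 1.28245271e-03, -9.99999154e-01, -2.15730227e-04],
       [-9.77308563e-01, -1.20765767e-03, -2.11817170e-01],
       [ 2.11816730e-01,  4.82480502e-04, -9.77309286e-01]]), array([ 56.35388136, 566.21111778, 843.8828576 ])]
side [474.94105298290407, 474.94105298290407, 275.71076788510373, 214.7307588231409, array([[ 0.9630038 , -0.26861127, -0.021718  ],
       [-0.14451136, -0.44670286, -0.88293433],
       [ 0.22746462,  0.85340761, -0.46899393]]), array([-537.19099782,  197.38086633,  738.86084978])]
```

View pics/top0.png

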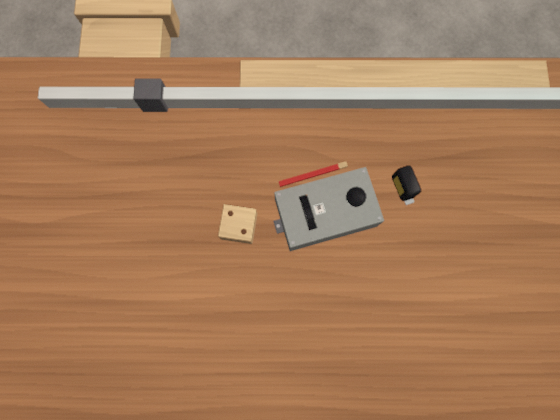

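View pics/side0.png

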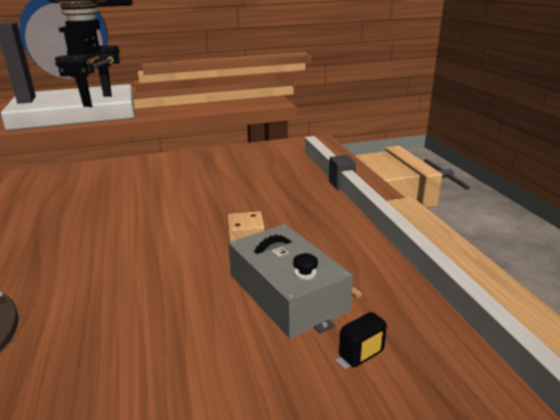

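```bash
cat > h.py <<'E'
from cell import *
import cv2,numpy as np
def bp(c,u,v,z):
    d=c['R'].T@np.array([(u-c['cx'])/c['fx'],(v-c['cy'])/c['fy'],1]);o=-c['R'].T@c['t']
    return o+d*(z-o[2])/d[2]
def proj(c,X):
    p=c['R']@np.array(X)+c['t'];return c['fx']*p[0]/p[2]+c['cx'],c['fy']*p[1]/p[2]+c['cy']
def avg(n,k=4):
    c=read_camera(n);f=c['frame'].astype(float)
    for _ in range(k-1):f+=read_camera(n)['frame']
    c['frame']=(f/k).clip(0,255).astype(np.uint8);return c
def crop(c,x,y,w,h,s):
    return cv2.resize(c['frame'][y:y+h,x:x+w,::-1],None,fx=s,fy=s,interpolation=cv2.INTER_CUBIC)
E
python3 - <<'E'
from h import *
a=avg('top');b=avg('side')
A=crop(a,270,165,120,90,5);W1=crop(a,310,200,19,19,15);W2=crop(b,250,228,56,36,7)
out=np.zeros((600,790,3),np.uint8);A=cv2.resize(A,(400,300));out[:300,:400]=A;out[:285,405:690]=W1;out[305:305+252,:392]=W2
out[305:595,400:690]=cv2.resize(crop(b,272,244,18,16,16),(290,290))
cv2.imwrite('pics/z.png',out)
E
```

```text
(no output)
```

View pics/z.png

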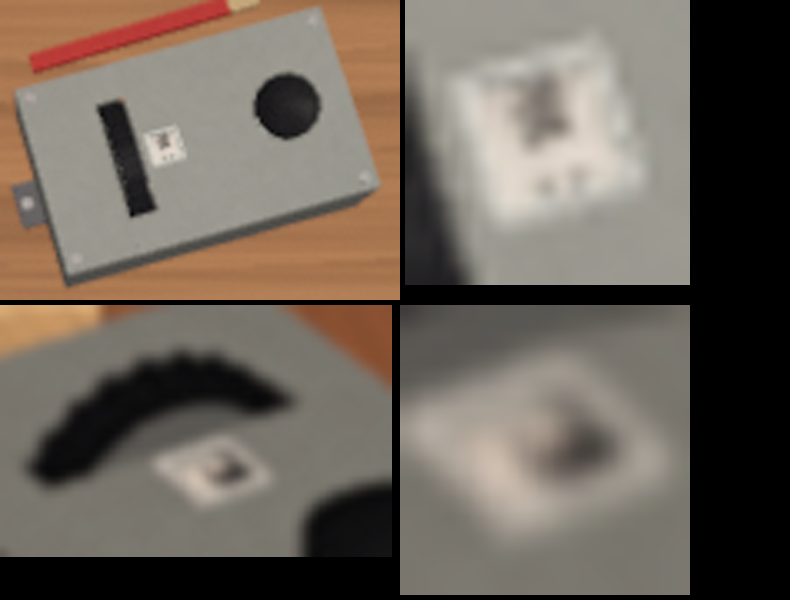

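```bash
python3 - <<'E'
from h import *
a=read_camera('top');b=read_camera('side')
P=np.array([bp(a,*p,72) for p in[(275.1,192.6),(366.6,167.4),(384,219.9),(289.8,246.9)]])
print(P.round(1)); c=P.mean(0)
y=(P[0]+P[3]-P[1]-P[2])[:2];yaw=np.arctan2(-y[0],y[1]);print('c',c,'yaw',yaw,np.linalg.norm(y)/2)
w=bp(a,319.5,208.5,72);bt=bp(a,356.1,196.5,104)
R=np.array([[np.cos(yaw),-np.sin(yaw)],[np.sin(yaw),np.cos(yaw)]])
for n,l in(('wheel',45),('win',20.5),('but',-55)):print(n,c[:2]+R@[0,l])
print(w,bt); d=(w-bt)[:2];print(np.arctan2(-d[0],d[1]),np.linalg.norm(d))
X=c[:2]+R@[0,-55];print('side px of button/wheel top',proj(b,[*X,104]),proj(b,[*(c[:2]+R@[0,45]),90]),proj(b,[*(c[:2]+R@[0,20.5]),72]))
E
```

```text
[[ 593.8   67.6   72. ]
 [ 648.5 -124.    72. ]
 [ 536.6 -155.    72. ]
 [ 481.1   37.6   72. ]]
c [564.98760551 -43.4402717   72.        ] yaw 0.27942464755299873 199.82550823128162
wheel [ 5.52576486e+02 -1.85629049e-01]
win [559.33365104 -23.73537894]
but [580.15675166 -96.30705716]
[560.25445362 -23.6840998   72.        ] [577.95048695 -94.01195865 104.        ]
0.24650462537894746 72.52004775534078
side px of button/wheel top (np.float64(304.67003862829614), np.float64(256.2875985201612)) (np.float64(271.68882715311736), np.float64(236.76614896614728)) (np.float64(279.3727377925871), np.float64(251.91713815388644))
```

Request:
{"method": "drive_tool", "body": {"targets": [{"jaw": 0.4, "travel": [-0.25, -0.197, 0], "twist": -0.71}, {"jaw": 0.4, "travel": [-0.25, -0.197, 0], "twist": -0.71}, {"jaw": 0.4, "travel": [-0.25, -0.197, 0], "twist": -0.71}, {"jaw": 0.4, "travel": [-0.25, -0.197, 0], "twist": -0.71}, {"jaw": 0.4, "travel": [-0.25, -0.197, 0], "twist": -0.71}, {"jaw": 0.4, "travel": [-0.25, -0.197, 0], "twist": -0.71}, {"jaw": 0.4, "travel": [-0.25, -0.197, 0], "twist": -0.71}, {"jaw": 0.4, "travel": [-0.25, -0.197, 0], "twist": -0.71}]}}

```text
t: 1.27
eef_pos: [406.4, 282.7, 188.3]
tcp_rot: [3.141, 0.001, -2.861]
ft_force: [0.7, 0.7, 0.1]
opening: 0.495
grip_force: 0.0
```

Request:
{"method": "drive_tool", "body": {"targets": [{"jaw": 0.4, "travel": [-0.042, -0.312, 0.04], "twist": 0}, {"jaw": 0.4, "travel": [-0.042, -0.312, 0.04], "twist": 0}, {"jaw": 0.4, "travel": [-0.042, -0.312, 0.04], "twist": 0}, {"jaw": 0.4, "travel": [-0.042, -0.312, 0.04], "twist": 0}, {"jaw": 0.4, "travel": [-0.042, -0.312, 0.04], "twist": 0}, {"jaw": 0.4, "travel": [-0.042, -0.312, 0.04], "twist": 0}, {"jaw": 0.4, "travel": [-0.042, -0.312, 0.04], "twist": 0}, {"jaw": 0.4, "travel": [-0.042, -0.312, 0.04], "twist": 0}]}}

```text
t: 1.93
eef_pos: [533.4, -7.3, 147.7]
tcp_rot: [-3.141, 0.0, -2.864]
ft_force: [0.0, 0.3, -0.3]
opening: 0.402
grip_force: 0.0
```

Request:
{"method": "drive_tool", "body": {"targets": [{"jaw": 0.4, "travel": [0, 0, 0], "twist": 0}, {"jaw": 0.4, "travel": [0, 0, 0], "twist": 0}, {"jaw": 0.4, "travel": [0, 0, 0], "twist": 0}]}}

```text
t: 2.18
eef_pos: [531.9, -3.4, 148.0]
tcp_rot: [3.141, -0.0, -2.863]
ft_force: [-0.5, 0.6, -0.4]
opening: 0.402
grip_force: 0.0
```

```bash
python3 - <<'E'
from h import *
a=avg('top',2);b=avg('side',2);s=state();print(s['eef_pos'],s['ft_force'])
out=np.hstack([crop(a,270,165,110,110,3),crop(b,220,170,110,110,4)[:330]])
cv2.imwrite('pics/z2.png',out)
E
```

```text
[531.99361231  -2.7688801  148.34169051] [-0.35016775 -0.71116422 -0.17226004]
```

View pics/z2.png

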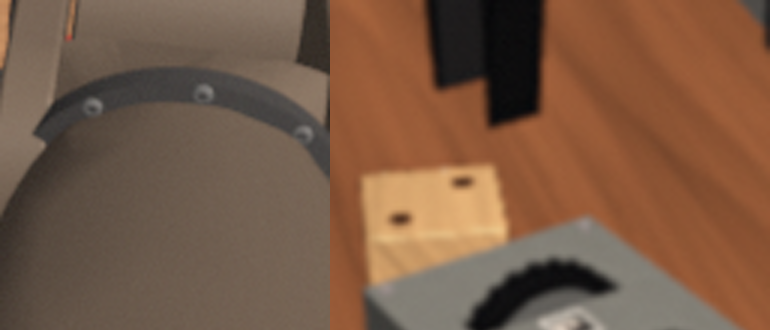

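Request:
{"method": "drive_tool", "body": {"targets": [{"jaw": 0.4, "travel": [0, -0.003, 0.03], "twist": 0}, {"jaw": 0.4, "travel": [0, -0.003, 0.05], "twist": 0}, {"jaw": 0.4, "travel": [0, -0.003, 0.06], "twist": 0}, {"jaw": 0.4, "travel": [0, -0.003, 0.067], "twist": 0}, {"jaw": 0.4, "travel": [0, -0.003, 0.071], "twist": 0}, {"jaw": 0.4, "travel": [0, -0.003, 0.071], "twist": 0}, {"jaw": 0.4, "travel": [0, -0.003, 0.071], "twist": 0}]}}

```text
t: 2.97
eef_pos: [533.5, -6.6, 77.7]
tcp_rot: [-3.141, 0.001, -2.862]
ft_force: [1.1, 0.2, 0.7]
opening: 0.401
grip_force: 0.0
```

Request:
{"method": "drive_tool", "body": {"targets": [{"jaw": 0.2, "travel": [0, 0, 0], "twist": 0}, {"jaw": 0.1, "travel": [0, 0, 0], "twist": 0}, {"jaw": 0.1, "travel": [0, 0, 0], "twist": 0}, {"jaw": 0.1, "travel": [0, 0, 0], "twist": 0}, {"jaw": 0.1, "travel": [0, 0, 0], "twist": 0}, {"jaw": 0.1, "travel": [0, 0, 0], "twist": 0}]}}

```text
t: 3.47
eef_pos: [533.1, -6.7, 77.1]
tcp_rot: [3.142, 0.0, -2.862]
ft_force: [-0.0, 0.1, 1.2]
opening: 0.107
grip_force: 0.0
```

```bash
python3 - <<'E'
from h import *
b=avg('side',2);s=state();print(s['eef_pos'],s['ft_force'],s['opening'],s['grip_force'])
print(proj(b,s['eef_pos']),proj(b,[552.5,-.2,90]),proj(b,[552.5-40,-.2-11.6,72]))
cv2.imwrite('pics/z3.png',crop(b,220,190,120,100,6))
E
```

```text
[533.06384843  -6.70055741  77.04097348] [-0.22672149  0.70730278  0.08722741] 0.10406567788243315 0.0
(np.float64(261.94202609340533), np.float64(246.8387936747783)) (np.float64(271.64836238737155), np.float64(236.77703752978312)) (np.float64(251.10599951571032), np.float64(252.77913256651095))
```

View pics/z3.png

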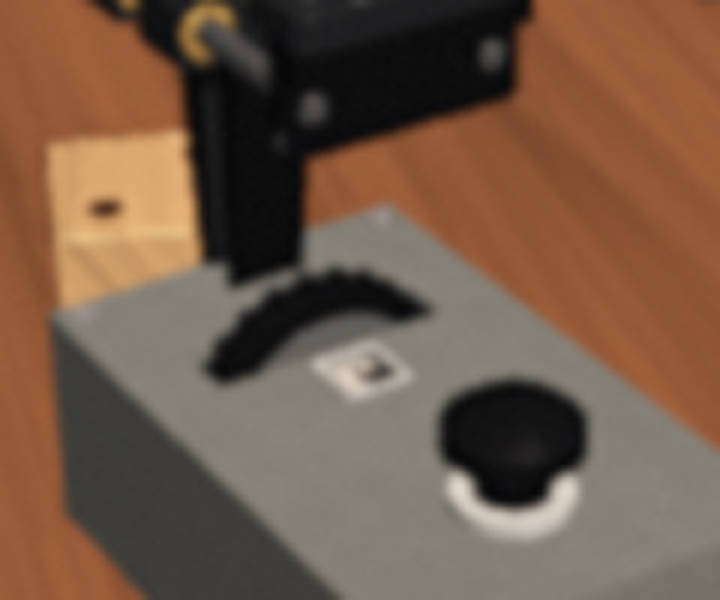

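Request:
{"method": "drive_tool", "body": {"targets": [{"jaw": 0.4, "travel": [0, 0, 0], "twist": 0}, {"jaw": 0.4, "travel": [0, 0, 0], "twist": 0}, {"jaw": 0.4, "travel": [0, 0, 0], "twist": 0}, {"jaw": 0.4, "travel": [0, 0, 0.003], "twist": 0}, {"jaw": 0.4, "travel": [0, 0, 0.006], "twist": 0}, {"jaw": 0.4, "travel": [0, 0, 0.007], "twist": 0}, {"jaw": 0.4, "travel": [0, 0, 0.007], "twist": 0}]}}

```text
t: 4.15
eef_pos: [532.9, -6.7, 69.6]
tcp_rot: [3.141, -0.001, -2.862]
ft_force: [0.1, 0.6, 0.3]
opening: 0.397
grip_force: 0.0
```

Request:
{"method": "drive_tool", "body": {"targets": [{"jaw": 0.4, "travel": [0, 0, 0.003], "twist": 0}, {"jaw": 0.4, "travel": [0, 0, 0.005], "twist": 0}, {"jaw": 0.4, "travel": [0, 0, 0.007], "twist": 0}, {"jaw": 0.4, "travel": [0, 0, 0.007], "twist": 0}]}}

```text
t: 4.48
eef_pos: [532.9, -6.6, 62.6]
tcp_rot: [3.141, -0.0, -2.862]
ft_force: [-0.7, -0.6, 0.6]
opening: 0.4
grip_force: 0.0
```

```bash
python3 - <<'E'
from h import *
b=avg('side',2);s=state();print(s['eef_pos'],s['ft_force'],s['opening'],s['grip_force'])
p=np.array(s['eef_pos']);y=np.array([-.277,.961,0])
f=lambda X:tuple(np.round((np.array(proj(b,X))-[220,190])*6).astype(int))
print([f(p+k*19*y+[0,0,h]) for k in(-1,1) for h in(0,19)])
cv2.imwrite('pics/z4.png',crop(b,220,190,120,100,6))
E
```

```text
[533.02813845  -6.68394719  62.94177636] [-0.43423837  0.19559958 -0.27071399] 0.4003092089616499 0.0
[(np.int64(287), np.int64(413)), (np.int64(285), np.int64(356)), (np.int64(221), np.int64(353)), (np.int64(218), np.int64(298))]
```

View pics/z4.png

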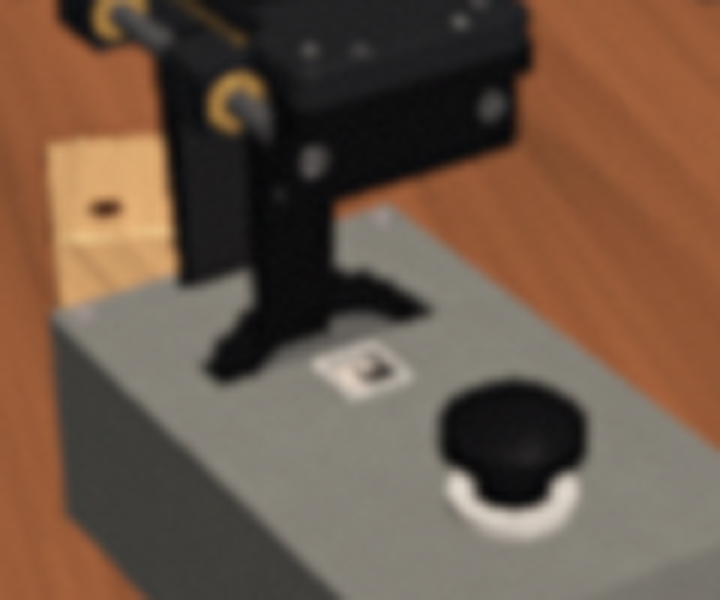

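Request:
{"method": "drive_tool", "body": {"targets": [{"jaw": 0.4, "travel": [0, 0, 0.003], "twist": 0}, {"jaw": 0.4, "travel": [0, 0, 0.006], "twist": 0}, {"jaw": 0.4, "travel": [0, 0, 0.009], "twist": 0}, {"jaw": 0.4, "travel": [0, 0, 0.009], "twist": 0}, {"jaw": 0.2, "travel": [0, 0, 0.009], "twist": 0}, {"jaw": 0.1, "travel": [0, 0, 0.009], "twist": 0}, {"jaw": 0.1, "travel": [0, 0, 0.009], "twist": 0}, {"jaw": 0.1, "travel": [0, 0, 0.009], "twist": 0}]}}

```text
t: 5.25
eef_pos: [533.1, -6.7, 54.1]
tcp_rot: [-3.142, 0.0, -2.862]
ft_force: [-0.0, 0.8, 0.1]
opening: 0.178
grip_force: 0.7
```

Request:
{"method": "drive_tool", "body": {"targets": [{"jaw": 0.1, "travel": [0, 0, 0], "twist": 0}, {"jaw": 0.1, "travel": [0, 0, 0], "twist": 0}]}}

```text
t: 5.42
eef_pos: [532.2, -5.6, 53.9]
tcp_rot: [3.14, -0.001, -2.863]
ft_force: [-1.9, 8.1, 1.2]
opening: 0.132
grip_force: 30.0
```

Request:
{"method": "drive_tool", "body": {"targets": [{"jaw": 0.1, "travel": [-0.0045, 0.001, -0.0022], "twist": 0}, {"jaw": 0.1, "travel": [-0.0092, 0.001, -0.0038], "twist": 0}, {"jaw": 0.1, "travel": [-0.014, 0.001, -0.0048], "twist": 0}, {"jaw": 0.1, "travel": [-0.019, 0.001, -0.0051], "twist": 0}, {"jaw": 0.1, "travel": [-0.024, 0.001, -0.0048], "twist": 0}, {"jaw": 0.1, "travel": [-0.0288, 0.001, -0.0038], "twist": 0}, {"jaw": 0.1, "travel": [-0.0335, 0.001, -0.0022], "twist": 0}, {"jaw": 0.1, "travel": [-0.038, 0.001, 0], "twist": 0}]}}

```text
t: 6.08
eef_pos: [570.3, 5.3, 55.4]
tcp_rot: [3.141, 0.002, -2.863]
ft_force: [-3.4, 5.7, 11.8]
opening: 0.137
grip_force: 30.0
```

Request:
{"method": "drive_tool", "body": {"targets": [{"jaw": 0.1, "travel": [0, 0, 0], "twist": 0}, {"jaw": 0.1, "travel": [0, 0, 0], "twist": 0}, {"jaw": 0.1, "travel": [0, 0, 0], "twist": 0}]}}

```text
t: 6.33
eef_pos: [570.9, 5.5, 55.2]
tcp_rot: [-3.141, 0.003, -2.863]
ft_force: [-1.5, 6.1, 6.1]
opening: 0.134
grip_force: 30.0
```

Request:
{"method": "drive_tool", "body": {"targets": [{"jaw": 0.4, "travel": [0, 0, 0], "twist": 0}, {"jaw": 0.4, "travel": [0, 0, 0], "twist": 0}, {"jaw": 0.4, "travel": [0, 0, -0.015], "twist": 0}, {"jaw": 0.4, "travel": [0, 0, -0.045], "twist": 0}, {"jaw": 0.4, "travel": [0, 0.04, -0.06], "twist": 0}, {"jaw": 0.4, "travel": [0, 0.08, -0.06], "twist": 0}, {"jaw": 0.4, "travel": [0, 0.12, -0.06], "twist": 0}, {"jaw": 0.4, "travel": [0, 0.16, -0.06], "twist": 0}]}}

```text
t: 7.0
eef_pos: [525.4, 159.9, 114.8]
tcp_rot: [-3.141, 0.002, -2.863]
ft_force: [0.5, 1.9, -0.1]
opening: 0.397
grip_force: 0.0
```

Request:
{"method": "drive_tool", "body": {"targets": [{"jaw": 0.4, "travel": [0, 0.04, 0], "twist": 0}, {"jaw": 0.4, "travel": [0, 0.04, 0], "twist": 0}, {"jaw": 0.4, "travel": [0, 0.04, 0], "twist": 0}]}}

```text
t: 7.25
eef_pos: [514.1, 198.8, 114.3]
tcp_rot: [-3.142, 0.001, -2.859]
ft_force: [-0.7, -0.5, -0.0]
opening: 0.398
grip_force: 0.0
```

```bash
python3 - <<'E'
from h import *
a=avg('top',6);b=avg('side',6);s=state();print(s['t'],s['eef_pos'],s['opening'])
# rectify both windows: 24mm square around window, 12px/mm, up = back
c=np.array([559.6,-23.7,72]);yaw=.275;ex=np.array([np.cos(yaw),np.sin(yaw),0]);ey=np.array([-ex[1],ex[0],0])
def rect(cam,z=0):
    src=np.float32([proj(cam,c+[0,0,z]+sx*12*ex+sy*12*ey) for sx,sy in((1,1),(1,-1),(-1,-1),(-1,1))])
    H=cv2.getPerspectiveTransform(src,np.float32([[0,0],[288,0],[288,288],[0,288]]))
    return cv2.warpPerspective(cam['frame'],H,(288,288),flags=cv2.INTER_CUBIC)[...,::-1]
t0=cv2.imread('pics/top0.png')[...,::-1]
out=np.zeros((590,780,3),np.uint8)
out[:288,:288]=rect(a);out[:288,300:588]=rect(b)
o=dict(a,frame=t0);o2=dict(b,frame=cv2.imread('pics/side0.png')[...,::-1])
out[300:588,:288]=rect(o);out[300:588,300:588]=rect(o2)
cv2.imwrite('pics/z5.png',out);cv2.imwrite('pics/topB.png',a['frame'][...,::-1])
E
```

```text
7.85 [514.31708573 196.7079859  114.04097762] 0.400977205892444
```

View pics/z5.png

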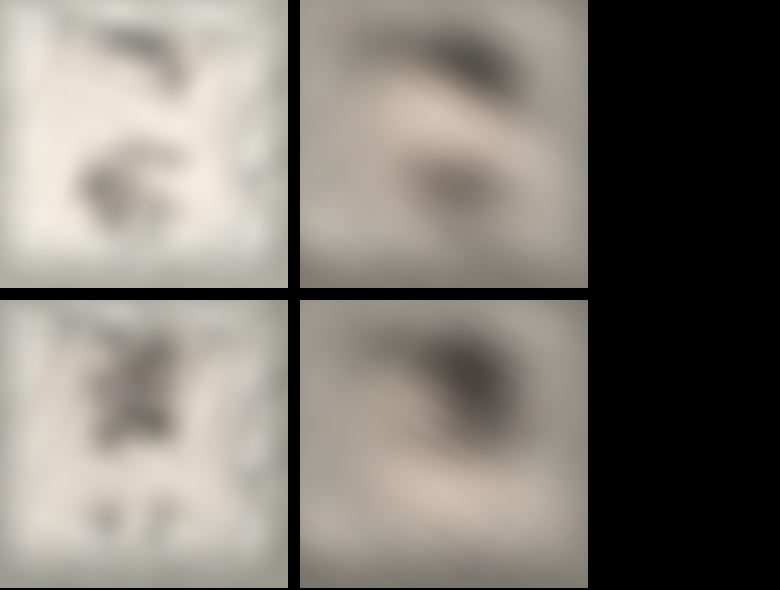

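```bash
cat > m.py <<'E'
from h import *
c=np.array([559.6,-23.7,72]);yaw=.275;ex=np.array([np.cos(yaw),np.sin(yaw),0]);ey=np.array([-ex[1],ex[0],0])
def rect(cam,S=288):
    src=np.float32([proj(cam,c+sx*12*ex+sy*12*ey) for sx,sy in((1,1),(1,-1),(-1,-1),(-1,1))])
    H=cv2.getPerspectiveTransform(src,np.float32([[0,0],[S,0],[S,S],[0,S]]))
    return cv2.cvtColor(cv2.warpPerspective(cam['frame'],H,(S,S),flags=cv2.INTER_CUBIC),cv2.COLOR_RGB2GRAY).astype(np.float32)
def digit(d,font,th,w):
    im=np.zeros((140,140),np.uint8);cv2.putText(im,str(d),(20,120),font,4,255,th,cv2.LINE_AA)
    x,y,ww,h=cv2.boundingRect(im);g=im[y:y+h,x:x+ww]
    return cv2.resize(g,(w if d!=1 else w//2,114),interpolation=cv2.INTER_AREA)
def render(theta,font,th,w,r,dx):  # theta in digits; 12 px/mm, digits on a cylinder radius r mm
    L=np.zeros((int(r*2*np.pi*12)+1,288),np.float32);P=L.shape[0]/10
    for d in range(10):
        g=digit(d,font,th,w);y0=int((d+.5)*P-57);x0=144+dx-g.shape[1]//2;L[y0:y0+114,x0:x0+g.shape[1]]=g
    v=(np.arange(288)-144)/12/r;s=((theta+.5)*P+np.arcsin(v)*r*12).astype(np.float32)
    mx,my=np.meshgrid(np.arange(288,dtype=np.float32),s)
    return cv2.GaussianBlur(cv2.remap(L,mx,my,cv2.INTER_LINEAR,borderMode=cv2.BORDER_WRAP),(0,0),11)
def ncc(a,b):
    a=a-a.mean();b=b-b.mean();return float((a*b).sum()/np.sqrt((a*a).sum()*(b*b).sum()))
def scan(ims,out=4):
    sl=np.s_[50:245,55:215]
    I=[-i[sl] for i in ims];res=[]
    for font,th in((0,9),(2,9),(0,14)):
     for w in(62,80):
      for r in(22,26):
       for dx in(-20,-8,4):
        for k in np.arange(.6,9,.1):
         R=render(k,font,th,w,r,dx)[sl]
         res.append([(ncc(R,i),k,font,th,w,r,dx) for i in I])
    for n in range(len(I)):
        best={}
        for q in res:
            t=round(q[n][1],1)
            if q[n][0]>best.get(t,(0,))[0]:best[t]=tuple(np.round(q[n],2))
        print(n,sorted(best.values())[::-1][:8])
E
python3 - <<'E'
from m import *
a=read_camera('top')
scan([rect(dict(a,frame=cv2.imread(f'pics/{n}.png')[...,::-1].copy())) for n in('top0','topB')])
E
```

```text
0 [(np.float64(0.85), np.float64(8.3), np.float64(0.0), np.float64(14.0), np.float64(80.0), np.float64(26.0), np.float64(-8.0)), (np.float64(0.83), np.float64(8.2), np.float64(0.0), np.float64(14.0), np.float64(80.0), np.float64(26.0), np.float64(-8.0)), (np.float64(0.83), np.float64(4.2), np.float64(0.0), np.float64(9.0), np.float64(80.0), np.float64(26.0), np.float64(-8.0)), (np.float64(0.82), np.float64(6.2), np.float64(2.0), np.float64(9.0), np.float64(80.0), np.float64(26.0), np.float64(-8.0)), (np.float64(0.81), np.float64(6.3), np.float64(0.0), np.float64(14.0), np.float64(80.0), np.float64(26.0), np.float64(-8.0)), (np.float64(0.81), np.float64(3.3), np.float64(2.0), np.float64(9.0), np.float64(80.0), np.float64(26.0), np.float64(-8.0)), (np.float64(0.8), np.float64(4.3), np.float64(2.0), np.float64(9.0), np.float64(80.0), np.float64(26.0), np.float64(-8.0)), (np.float64(0.77), np.float64(5.3), np.float64(2.0), np.float64(9.0), np.float64(80.0), np.float64(26.0), np.float64(-8.0))]
1 [(np.float64(0.79), np.float64(5.7), np.float64(0.0), np.float64(9.0), np.float64(80.0), np.f
[... 213 characters left out ...]
p.float64(9.0), np.float64(80.0), np.float64(26.0), np.float64(-20.0)), (np.float64(0.74), np.float64(5.6), np.float64(2.0), np.float64(9.0), np.float64(80.0), np.float64(22.0), np.float64(-8.0)), (np.float64(0.74), np.float64(3.7), np.float64(0.0), np.float64(14.0), np.float64(80.0), np.float64(26.0), np.float64(-20.0)), (np.float64(0.72), np.float64(3.8), np.float64(2.0), np.float64(9.0), np.float64(80.0), np.float64(22.0), np.float64(-20.0)), (np.float64(0.7), np.float64(4.7), np.float64(2.0), np.float64(9.0), np.float64(80.0), np.float64(26.0), np.float64(-20.0)), (np.float64(0.69), np.float64(8.6), np.float64(2.0), np.float64(9.0), np.float64(80.0), np.float64(26.0), np.float64(-20.0))]
```

Request:
{"method": "drive_tool", "body": {"targets": [{"jaw": 0.4, "travel": [0.0225, -0.199, 0], "twist": 0}, {"jaw": 0.4, "travel": [0.0225, -0.199, 0], "twist": 0}, {"jaw": 0.4, "travel": [0.0225, -0.199, 0], "twist": 0}, {"jaw": 0.4, "travel": [0.0225, -0.199, 0], "twist": 0}, {"jaw": 0.4, "travel": [0.0225, -0.199, 0], "twist": 0}, {"jaw": 0.4, "travel": [0.0225, -0.199, 0], "twist": 0}, {"jaw": 0.4, "travel": [0.0225, -0.199, 0.015], "twist": 0}, {"jaw": 0.4, "travel": [0.0225, -0.199, 0.03], "twist": 0}]}}

```text
t: 8.57
eef_pos: [547.9, -1.1, 84.2]
tcp_rot: [-3.141, 0.002, -2.864]
ft_force: [0.3, -0.6, -1.3]
opening: 0.404
grip_force: 0.0
```

Request:
{"method": "drive_tool", "body": {"targets": [{"jaw": 0.4, "travel": [0, 0, 0.015], "twist": 0}, {"jaw": 0.4, "travel": [0, 0, 0.027], "twist": 0}, {"jaw": 0.4, "travel": [0, 0, 0.029], "twist": 0}, {"jaw": 0.3, "travel": [0, 0, 0.029], "twist": 0}]}}

```text
t: 8.9
eef_pos: [547.1, -0.1, 54.6]
tcp_rot: [3.141, -0.001, -2.862]
ft_force: [-0.6, -0.0, -0.4]
opening: 0.367
grip_force: 0.0
```

Close, roll 8 mm toward the back, release, retreat.

Request:
{"method": "drive_tool", "body": {"targets": [{"jaw": 0.1, "travel": [0, 0, 0], "twist": 0}, {"jaw": 0.1, "travel": [0, 0, 0], "twist": 0}, {"jaw": 0.1, "travel": [0, 0, 0], "twist": 0}, {"jaw": 0.1, "travel": [0, 0, 0], "twist": 0}, {"jaw": 0.1, "travel": [0, 0, 0], "twist": 0}, {"jaw": 0.1, "travel": [0, 0, 0], "twist": 0}, {"jaw": 0.1, "travel": [0, 0, 0], "twist": 0}]}}

```text
t: 9.48
eef_pos: [548.0, -0.9, 55.7]
tcp_rot: [-3.141, 0.001, -2.862]
ft_force: [0.3, -3.8, 6.8]
opening: 0.143
grip_force: 30.0
```

Request:
{"method": "drive_tool", "body": {"targets": [{"jaw": 0.1, "travel": [-0.002, 0, 0], "twist": 0}, {"jaw": 0.1, "travel": [-0.004, 0, 0], "twist": 0}, {"jaw": 0.1, "travel": [-0.006, 0, 0], "twist": 0}, {"jaw": 0.1, "travel": [-0.008, 0, 0], "twist": 0}, {"jaw": 0.1, "travel": [-0.008, 0, 0], "twist": 0}, {"jaw": 0.1, "travel": [-0.008, 0, 0], "twist": 0}]}}

```text
t: 9.98
eef_pos: [554.5, 1.1, 55.5]
tcp_rot: [-3.141, -0.001, -2.862]
ft_force: [-5.1, -6.5, 8.1]
opening: 0.144
grip_force: 30.0
```

Request:
{"method": "drive_tool", "body": {"targets": [{"jaw": 0.4, "travel": [0, 0, 0], "twist": 0}, {"jaw": 0.4, "travel": [0, 0, 0], "twist": 0}, {"jaw": 0.4, "travel": [0, 0, -0.015], "twist": 0}, {"jaw": 0.4, "travel": [0, 0, -0.045], "twist": 0}, {"jaw": 0.4, "travel": [0, 0.04, -0.06], "twist": 0}, {"jaw": 0.4, "travel": [0, 0.08, -0.06], "twist": 0}, {"jaw": 0.4, "travel": [0, 0.12, -0.06], "twist": 0}, {"jaw": 0.4, "travel": [0, 0.16, -0.06], "twist": 0}]}}

```text
t: 10.65
eef_pos: [510.2, 157.2, 115.4]
tcp_rot: [3.141, 0.001, -2.863]
ft_force: [0.5, 0.1, 0.8]
opening: 0.398
grip_force: 0.0
```

Request:
{"method": "drive_tool", "body": {"targets": [{"jaw": 0.4, "travel": [0, 0.04, 0], "twist": 0}, {"jaw": 0.4, "travel": [0, 0.04, 0], "twist": 0}, {"jaw": 0.4, "travel": [0, 0.04, 0], "twist": 0}]}}

```text
t: 10.9
eef_pos: [499.1, 195.9, 115.0]
tcp_rot: [3.141, -0.0, -2.859]
ft_force: [0.6, -0.3, 0.3]
opening: 0.402
grip_force: 0.0
```

```bash
python3 - <<'E'
from m import *
a=avg('top',8);s=state();print(s['t'],s['eef_pos'],s['opening'])
cv2.imwrite('pics/topC.png',a['frame'][...,::-1])
ims=[rect(dict(a,frame=cv2.imread(f'pics/{n}.png')[...,::-1].copy())) for n in('top0','topB','topC')]
scan(ims[2:])
# view: captured row above, candidate renders below
row=np.hstack([cv2.normalize(i,None,0,255,cv2.NORM_MINMAX) for i in ims])
r2=np.hstack([255-render(k,0,14,80,26,-8) for k in(5.0,6.0,4.0)])
cv2.imwrite('pics/z6.png',cv2.resize(np.vstack([row,r2]),(780,520)))
E
```

```text
11.3 [500.31275192 193.11100136 115.01537297] 0.4020959520971715
0 [(np.float64(0.8), np.float64(4.8), np.float64(0.0), np.float64(9.0), np.float64(80.0), np.float64(22.0), np.float64(-8.0)), (np.float64(0.78), np.float64(5.8), np.float64(0.0), np.float64(9.0), np.float64(80.0), np.float64(22.0), np.float64(-8.0)), (np.float64(0.77), np.float64(8.8), np.float64(0.0), np.float64(9.0), np.float64(80.0), np.float64(22.0), np.float64(-8.0)), (np.float64(0.74), np.float64(7.8), np.float64(0.0), np.float64(9.0), np.float64(80.0), np.float64(22.0), np.float64(-8.0)), (np.float64(0.72), np.float64(4.7), np.float64(0.0), np.float64(9.0), np.float64(80.0), np.float64(22.0), np.float64(-8.0)), (np.float64(0.68), np.float64(5.9), np.float64(0.0), np.float64(9.0), np.float64(80.0), np.float64(26.0), np.float64(-8.0)), (np.float64(0.67), np.float64(8.7), np.float64(2.0), np.float64(9.0), np.float64(80.0), np.float64(26.0), np.float64(-8.0)), (np.float64(0.67), np.float64(2.8), np.float64(2.0), np.float64(9.0), np.float64(80.0), np.float64(26.0), np.float64(-8.0))][ WARN:0@21.344] global loadsave.cpp:1063 imwrite_ Unsupported depth image for selected encoder is fallbacked to CV_8U.
```

View pics/z6.png

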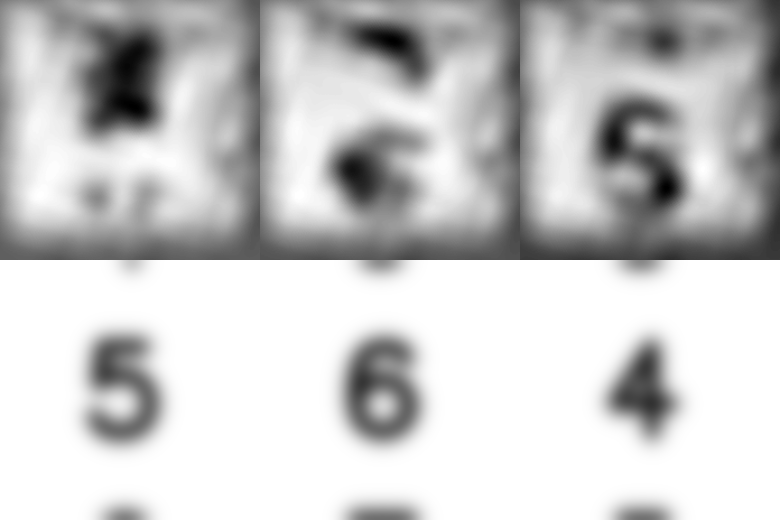

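Request:
{"method": "drive_tool", "body": {"targets": [{"jaw": 0.4, "travel": [0.0205, -0.1995, 0], "twist": 0}, {"jaw": 0.4, "travel": [0.0205, -0.1995, 0], "twist": 0}, {"jaw": 0.4, "travel": [0.0205, -0.1995, 0], "twist": 0}, {"jaw": 0.4, "travel": [0.0205, -0.1995, 0], "twist": 0}, {"jaw": 0.4, "travel": [0.0205, -0.1995, 0], "twist": 0}, {"jaw": 0.4, "travel": [0.0205, -0.1995, 0], "twist": 0}, {"jaw": 0.4, "travel": [0.0205, -0.1995, 0.015], "twist": 0}, {"jaw": 0.4, "travel": [0.0205, -0.1995, 0.03], "twist": 0}]}}

```text
t: 11.97
eef_pos: [535.7, -4.6, 85.2]
tcp_rot: [-3.141, 0.002, -2.865]
ft_force: [0.2, -0.7, 0.2]
opening: 0.403
grip_force: 0.0
```

Request:
{"method": "drive_tool", "body": {"targets": [{"jaw": 0.4, "travel": [0, 0, 0.015], "twist": 0}, {"jaw": 0.4, "travel": [0, 0, 0.027], "twist": 0}, {"jaw": 0.4, "travel": [0, 0, 0.031], "twist": 0}, {"jaw": 0.3, "travel": [0, 0, 0.031], "twist": 0}]}}

```text
t: 12.3
eef_pos: [534.8, -3.4, 53.3]
tcp_rot: [3.141, -0.002, -2.863]
ft_force: [-0.5, -0.7, 0.1]
opening: 0.365
grip_force: 0.0
```

Request:
{"method": "drive_tool", "body": {"targets": [{"jaw": 0.1, "travel": [0, 0, 0], "twist": 0}, {"jaw": 0.1, "travel": [0, 0, 0], "twist": 0}, {"jaw": 0.1, "travel": [0, 0, 0], "twist": 0}, {"jaw": 0.1, "travel": [0, 0, 0], "twist": 0}, {"jaw": 0.1, "travel": [0, 0, 0], "twist": 0}, {"jaw": 0.1, "travel": [0, 0, 0], "twist": 0}, {"jaw": 0.1, "travel": [0, 0, 0], "twist": 0}]}}

```text
t: 12.88
eef_pos: [536.1, -4.2, 54.8]
tcp_rot: [-3.14, 0.002, -2.862]
ft_force: [1.9, -5.7, 1.5]
opening: 0.138
grip_force: 30.0
```

Request:
{"method": "drive_tool", "body": {"targets": [{"jaw": 0.1, "travel": [-0.004, 0, -0.0016], "twist": 0}, {"jaw": 0.1, "travel": [-0.008, 0, -0.0026], "twist": 0}, {"jaw": 0.1, "travel": [-0.012, 0, -0.0033], "twist": 0}, {"jaw": 0.1, "travel": [-0.016, 0, -0.0035], "twist": 0}, {"jaw": 0.1, "travel": [-0.02, 0, -0.0033], "twist": 0}, {"jaw": 0.1, "travel": [-0.024, 0, -0.0026], "twist": 0}, {"jaw": 0.1, "travel": [-0.028, 0, -0.0016], "twist": 0}, {"jaw": 0.1, "travel": [-0.032, 0, 0], "twist": 0}]}}

```text
t: 13.55
eef_pos: [566.4, 4.4, 55.3]
tcp_rot: [-3.14, 0.001, -2.862]
ft_force: [-2.3, -5.1, 11.6]
opening: 0.141
grip_force: 30.0
```

Request:
{"method": "drive_tool", "body": {"targets": [{"jaw": 0.1, "travel": [0, 0, 0], "twist": 0}, {"jaw": 0.1, "travel": [0, 0, 0], "twist": 0}, {"jaw": 0.1, "travel": [0, 0, 0], "twist": 0}]}}

```text
t: 13.8
eef_pos: [567.0, 4.6, 55.2]
tcp_rot: [-3.14, 0.002, -2.862]
ft_force: [1.1, -5.0, 6.0]
opening: 0.145
grip_force: 30.0
```

Request:
{"method": "drive_tool", "body": {"targets": [{"jaw": 0.4, "travel": [0, 0, 0], "twist": 0}, {"jaw": 0.4, "travel": [0, 0, 0], "twist": 0}, {"jaw": 0.4, "travel": [0, 0, -0.015], "twist": 0}, {"jaw": 0.4, "travel": [0, 0, -0.045], "twist": 0}, {"jaw": 0.4, "travel": [0, 0.04, -0.06], "twist": 0}, {"jaw": 0.4, "travel": [0, 0.08, -0.06], "twist": 0}, {"jaw": 0.4, "travel": [0, 0.12, -0.06], "twist": 0}, {"jaw": 0.4, "travel": [0, 0.16, -0.06], "twist": 0}]}}

```text
t: 14.47
eef_pos: [521.2, 160.7, 114.6]
tcp_rot: [3.141, 0.001, -2.863]
ft_force: [-0.2, 1.3, -0.5]
opening: 0.401
grip_force: 0.0
```

Request:
{"method": "drive_tool", "body": {"targets": [{"jaw": 0.4, "travel": [0, 0.04, 0], "twist": 0}, {"jaw": 0.4, "travel": [0, 0.04, 0], "twist": 0}, {"jaw": 0.4, "travel": [0, 0.04, 0], "twist": 0}]}}

```text
t: 14.72
eef_pos: [510.1, 199.5, 114.2]
tcp_rot: [3.141, 0.0, -2.859]
ft_force: [1.2, -0.4, -0.5]
opening: 0.402
grip_force: 0.0
```

```bash
python3 - <<'E' 2>/dev/null
from m import *
a=avg('top',8);s=state();print(s['t'],s['eef_pos'],s['opening'])
cv2.imwrite('pics/topD.png',a['frame'][...,::-1])
ims=[rect(dict(a,frame=cv2.imread(f'pics/{n}.png')[...,::-1].copy())) for n in('topB','topC','topD')]
scan(ims[2:])
row=np.hstack([cv2.normalize(i,None,0,255,cv2.NORM_MINMAX) for i in ims])
r2=np.hstack([255-render(k,0,14,80,26,-8) for k in(5.0,6.0,7.0)])
cv2.imwrite('pics/z7.png',cv2.resize(np.vstack([row,r2]),(780,520)))
E
```

```text
15.1167 [511.20706483 196.76378178 114.02199692] 0.399065703547326
0 [(np.float64(0.81), np.float64(5.8), np.float64(2.0), np.float64(9.0), np.float64(80.0), np.float64(22.0), np.float64(-20.0)), (np.float64(0.8), np.float64(4.7), np.float64(2.0), np.float64(9.0), np.float64(80.0), np.float64(22.0), np.float64(-20.0)), (np.float64(0.79), np.float64(5.7), np.float64(2.0), np.float64(9.0), np.float64(80.0), np.float64(22.0), np.float64(-20.0)), (np.float64(0.79), np.float64(4.6), np.float64(0.0), np.float64(9.0), np.float64(80.0), np.float64(22.0), np.float64(-20.0)), (np.float64(0.75), np.float64(8.7), np.float64(2.0), np.float64(9.0), np.float64(80.0), np.float64(22.0), np.float64(-20.0)), (np.float64(0.73), np.float64(8.8), np.float64(2.0), np.float64(9.0), np.float64(80.0), np.float64(22.0), np.float64(-20.0)), (np.float64(0.72), np.float64(3.8), np.float64(0.0), np.float64(9.0), np.float64(80.0), np.float64(22.0), np.float64(-20.0)), (np.float64(0.69), np.float64(2.8), np.float64(2.0), np.float64(9.0), np.float64(80.0), np.float64(22.0), np.float64(-20.0))]
```

View pics/z7.png

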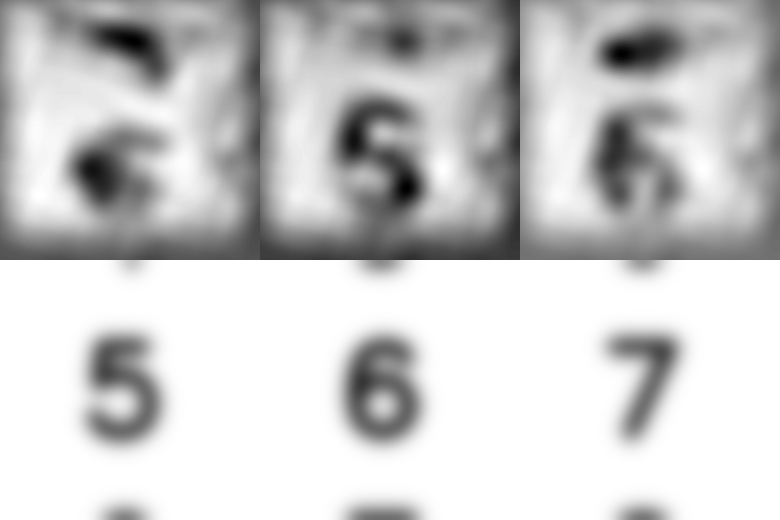

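Request:
{"method": "drive_tool", "body": {"targets": [{"jaw": 0.4, "travel": [0.0207, -0.2005, 0], "twist": 0}, {"jaw": 0.4, "travel": [0.0207, -0.2005, 0], "twist": 0}, {"jaw": 0.4, "travel": [0.0207, -0.2005, 0], "twist": 0}, {"jaw": 0.4, "travel": [0.0207, -0.2005, 0], "twist": 0}, {"jaw": 0.4, "travel": [0.0207, -0.2005, 0], "twist": 0}, {"jaw": 0.4, "travel": [0.0207, -0.2005, 0], "twist": 0}, {"jaw": 0.4, "travel": [0.0207, -0.2005, 0.015], "twist": 0}, {"jaw": 0.4, "travel": [0.0207, -0.2005, 0.03], "twist": 0}]}}

```text
t: 15.78
eef_pos: [546.7, -1.9, 84.2]
tcp_rot: [-3.141, 0.002, -2.865]
ft_force: [0.3, 0.5, -1.0]
opening: 0.403
grip_force: 0.0
```

Request:
{"method": "drive_tool", "body": {"targets": [{"jaw": 0.4, "travel": [0, 0, 0.015], "twist": 0}, {"jaw": 0.4, "travel": [0, 0, 0.027], "twist": 0}, {"jaw": 0.4, "travel": [0, 0, 0.03], "twist": 0}, {"jaw": 0.3, "travel": [0, 0, 0.03], "twist": 0}]}}

```text
t: 16.12
eef_pos: [545.8, -0.8, 53.4]
tcp_rot: [3.141, -0.001, -2.863]
ft_force: [0.4, 0.2, -0.2]
opening: 0.372
grip_force: 0.0
```

Request:
{"method": "drive_tool", "body": {"targets": [{"jaw": 0.1, "travel": [0, 0, 0], "twist": 0}, {"jaw": 0.1, "travel": [0, 0, 0], "twist": 0}, {"jaw": 0.1, "travel": [0, 0, 0], "twist": 0}, {"jaw": 0.1, "travel": [0, 0, 0], "twist": 0}, {"jaw": 0.1, "travel": [0, 0, 0], "twist": 0}, {"jaw": 0.1, "travel": [0, 0, 0], "twist": 0}, {"jaw": 0.1, "travel": [0, 0, 0], "twist": 0}]}}

```text
t: 16.7
eef_pos: [546.8, -1.2, 54.7]
tcp_rot: [-3.141, 0.001, -2.862]
ft_force: [0.7, -4.6, 5.1]
opening: 0.141
grip_force: 30.0
```

Request:
{"method": "drive_tool", "body": {"targets": [{"jaw": 0.1, "travel": [-0.003, 0, 0], "twist": 0}, {"jaw": 0.1, "travel": [-0.006, 0, 0], "twist": 0}, {"jaw": 0.1, "travel": [-0.009, 0, 0], "twist": 0}, {"jaw": 0.1, "travel": [-0.0105, 0, 0], "twist": 0}, {"jaw": 0.1, "travel": [-0.0105, 0, 0], "twist": 0}, {"jaw": 0.1, "travel": [-0.0105, 0, 0], "twist": 0}, {"jaw": 0.1, "travel": [-0.0105, 0, 0], "twist": 0}]}}

```text
t: 17.28
eef_pos: [555.7, 1.4, 54.4]
tcp_rot: [-3.141, -0.001, -2.862]
ft_force: [-4.2, -7.4, 6.9]
opening: 0.144
grip_force: 30.0
```

Request:
{"method": "drive_tool", "body": {"targets": [{"jaw": 0.4, "travel": [0, 0, 0], "twist": 0}, {"jaw": 0.4, "travel": [0, 0, 0], "twist": 0}, {"jaw": 0.4, "travel": [0, 0, -0.015], "twist": 0}, {"jaw": 0.4, "travel": [0, 0, -0.045], "twist": 0}, {"jaw": 0.4, "travel": [0, 0.04, -0.06], "twist": 0}, {"jaw": 0.4, "travel": [0, 0.08, -0.06], "twist": 0}, {"jaw": 0.4, "travel": [0, 0.12, -0.06], "twist": 0}, {"jaw": 0.4, "travel": [0, 0.16, -0.06], "twist": 0}]}}

```text
t: 17.95
eef_pos: [511.5, 157.5, 114.4]
tcp_rot: [3.141, 0.001, -2.863]
ft_force: [0.2, -0.1, 0.8]
opening: 0.401
grip_force: 0.0
```

Request:
{"method": "drive_tool", "body": {"targets": [{"jaw": 0.4, "travel": [0, 0.04, 0], "twist": 0}, {"jaw": 0.4, "travel": [0, 0.04, 0], "twist": 0}, {"jaw": 0.4, "travel": [0, 0.04, 0], "twist": 0}]}}

```text
t: 18.2
eef_pos: [500.4, 196.3, 114.0]
tcp_rot: [3.141, 0.0, -2.859]
ft_force: [0.2, -0.3, -0.1]
opening: 0.398
grip_force: 0.0
```

```bash
python3 - <<'E' 2>/dev/null
from m import *
a=avg('top',8);s=state();print(s['t'],s['eef_pos'],s['opening'])
cv2.imwrite('pics/topE.png',a['frame'][...,::-1])
ims=[rect(dict(a,frame=cv2.imread(f'pics/{n}.png')[...,::-1].copy())) for n in('topC','topD','topE')]
scan(ims[2:])
N=[cv2.normalize(i,None,0,255,cv2.NORM_MINMAX) for i in ims]
for i in N: cv2.line(i,(0,144),(20,144),0,1)
col=[i[:,90:190].mean(1)[20:280:10].astype(int).tolist() for i in N[1:]];print(*col,sep='\n')
cv2.imwrite('pics/z8.png',cv2.resize(np.hstack(N),(795,265)))
E
```

```text
18.6 [501.54550619 193.48007078 113.98660433] 0.40049596436835805
0 [(np.float64(0.9), np.float64(8.0), np.float64(2.0), np.float64(9.0), np.float64(80.0), np.float64(26.0), np.float64(-20.0)), (np.float64(0.9), np.float64(6.0), np.float64(2.0), np.float64(9.0), np.float64(80.0), np.float64(26.0), np.float64(-20.0)), (np.float64(0.86), np.float64(5.0), np.float64(0.0), np.float64(14.0), np.float64(80.0), np.float64(26.0), np.float64(-20.0)), (np.float64(0.81), np.float64(8.1), np.float64(2.0), np.float64(9.0), np.float64(80.0), np.float64(26.0), np.float64(-20.0)), (np.float64(0.81), np.float64(6.1), np.float64(2.0), np.float64(9.0), np.float64(80.0), np.float64(26.0), np.float64(-20.0)), (np.float64(0.79), np.float64(2.0), np.float64(0.0), np.float64(14.0), np.float64(80.0), np.float64(26.0), np.float64(-20.0)), (np.float64(0.78), np.float64(7.9), np.float64(2.0), np.float64(9.0), np.float64(80.0), np.float64(22.0), np.float64(-20.0)), (np.float64(0.78), np.float64(5.9), np.float64(0.0), np.float64(14.0), np.float64(80.0), np.float64(22.0), np.float64(-20.0))]
[180, 152, 108, 68, 62, 101, 160, 206, 220, 202, 170, 149, 150, 156, 147, 131, 126, 133, 135, 132, 142, 163, 175, 171, 155, 137]
[167, 164, 172, 184, 187, 172, 148, 126, 112, 104, 96, 92, 94, 96, 88, 78, 83, 113, 159, 200, 224, 230, 214, 188, 156, 126]
```

View pics/z8.png

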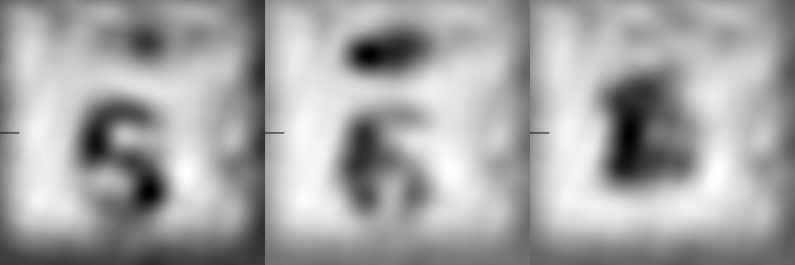

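Request:
{"method": "drive_tool", "body": {"targets": [{"jaw": 0, "travel": [0.0055, -0.299, -0.02], "twist": 0}, {"jaw": 0, "travel": [0.0055, -0.299, -0.02], "twist": 0}, {"jaw": 0, "travel": [0.0055, -0.299, -0.02], "twist": 0}, {"jaw": 0, "travel": [0.0055, -0.299, -0.02], "twist": 0}, {"jaw": 0, "travel": [0.0055, -0.299, -0.02], "twist": 0}, {"jaw": 0, "travel": [0.0055, -0.299, -0.02], "twist": 0}, {"jaw": 0, "travel": [0.0055, -0.299, -0.02], "twist": 0}, {"jaw": 0, "travel": [0.0055, -0.299, -0.02], "twist": 0}]}}

```text
t: 19.27
eef_pos: [579.7, -100.6, 134.4]
tcp_rot: [-3.14, 0.002, -2.867]
ft_force: [-1.4, -0.9, -0.1]
opening: 0.004
grip_force: 0.0
```

Request:
{"method": "drive_tool", "body": {"targets": [{"jaw": 0, "travel": [0, 0, 0.01], "twist": 0}, {"jaw": 0, "travel": [0, 0, 0.02], "twist": 0}, {"jaw": 0, "travel": [0, 0, 0.025], "twist": 0}, {"jaw": 0, "travel": [0, 0, 0.025], "twist": 0}]}}

```text
t: 19.6
eef_pos: [577.1, -92.9, 107.1]
tcp_rot: [3.14, -0.003, -2.861]
ft_force: [-0.9, -0.0, -0.3]
opening: 0.003
grip_force: 0.0
```

```bash
python3 - <<'E'
from h import *
b=avg('side',2);s=state();print(s['t'],s['eef_pos'],s['ft_force'],s['opening'])
cv2.imwrite('pics/z9.png',crop(b,240,170,120,100,6))
E
```

```text
19.7 [578.06909499 -93.27901916 108.61474255] [ 0.25409037  0.65635402 -0.33512733] 0.003619235188259715
```

View pics/z9.png

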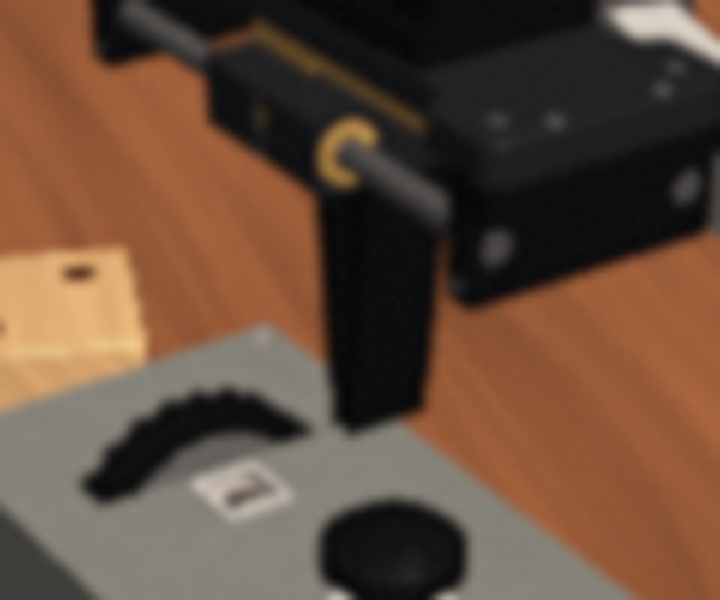

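Request:
{"method": "drive_tool", "body": {"targets": [{"jaw": 0, "travel": [0, -0.002, 0.01], "twist": 0}, {"jaw": 0, "travel": [0, -0.002, 0.02], "twist": 0}, {"jaw": 0, "travel": [0, -0.002, 0.024], "twist": 0}, {"jaw": 0, "travel": [0, -0.002, 0.027], "twist": 0}, {"jaw": 0, "travel": [0, -0.002, 0.029], "twist": 0}, {"jaw": 0, "travel": [0, -0.002, 0.029], "twist": 0}]}}

```text
t: 20.2
eef_pos: [578.8, -96.5, 79.6]
tcp_rot: [3.141, -0.0, -2.862]
ft_force: [-0.6, 1.2, -0.2]
opening: 0.003
grip_force: 0.0
```

Request:
{"method": "drive_tool", "body": {"targets": [{"jaw": 0, "travel": [0, 0, 0.002], "twist": 0}, {"jaw": 0, "travel": [0, 0, 0.004], "twist": 0}, {"jaw": 0, "travel": [0, 0, 0.004], "twist": 0}]}}

```text
t: 20.45
eef_pos: [579.1, -96.6, 76.0]
tcp_rot: [-3.141, 0.001, -2.862]
ft_force: [0.5, -0.7, 1.5]
opening: 0.005
grip_force: 0.8
```

Request:
{"method": "drive_tool", "body": {"targets": [{"jaw": 0, "travel": [0, 0, 0.002], "twist": 0}, {"jaw": 0, "travel": [0, 0, 0.004], "twist": 0}, {"jaw": 0, "travel": [0, 0, 0.004], "twist": 0}]}}

```text
t: 20.7
eef_pos: [579.1, -96.6, 72.0]
tcp_rot: [-3.141, 0.001, -2.862]
ft_force: [0.5, -0.4, 2.9]
opening: 0.002
grip_force: 1.7
```

Request:
{"method": "drive_tool", "body": {"targets": [{"jaw": 0, "travel": [0, 0, 0.0015], "twist": 0}, {"jaw": 0, "travel": [0, 0, 0.003], "twist": 0}, {"jaw": 0, "travel": [0, 0, 0.003], "twist": 0}]}}

```text
t: 20.95
eef_pos: [579.3, -96.7, 70.2]
tcp_rot: [-3.141, 0.001, -2.862]
ft_force: [-3.1, 0.5, 13.7]
opening: 0.004
grip_force: 7.0
```

Request:
{"method": "drive_tool", "body": {"targets": [{"jaw": 0, "travel": [0, 0, 0], "twist": 0}, {"jaw": 0, "travel": [0, 0, 0], "twist": 0}, {"jaw": 0, "travel": [0, 0, -0.01], "twist": 0}, {"jaw": 0, "travel": [0, 0, -0.04], "twist": 0}, {"jaw": 0, "travel": [0, 0, -0.07], "twist": 0}, {"jaw": 0, "travel": [0, 0, -0.07], "twist": 0}, {"jaw": 0, "travel": [0, 0, -0.07], "twist": 0}]}}

```text
t: 21.53
eef_pos: [579.3, -96.6, 140.3]
tcp_rot: [-3.14, 0.002, -2.862]
ft_force: [-1.0, -0.5, -0.6]
opening: 0.004
grip_force: 0.0
```

```bash
python3 - <<'E'
from cell import *
s=state();print(s['eef_pos'],s['ft_force']);print(job_done())
E
```

```text
[579.30434171 -96.63089446 140.29520027] [-0.95615203 -0.54223114 -0.5604952 ]
the job is handed in; nothing more can be done
None
```

The job is handed in at about 21.5 s: the wheel was rolled until the 6 read centred in the top camera, the button was pressed down to its stop (13.7 N) and released with the arm lifted clear, and the tape, block and pencil were not touched; no verdict came back.

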